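Open the recorder's cover and start recording

TASK

Flip up the grey hinged cover of the portable recorder by pushing its orange lip up with the fingertips, over past upright until it falls back and stays open by itself, then press the red key in the bay under it all the way down and let it come up again, leaving the cover open. Grip and lift nothing: only touch, push and press, gently. Do not press the white key, do not shove, tip or raise the recorder, and leave the other things on the table where they are.

Things in the scene. Friction and masses are not known exactly. Their poses are not given: they have to be found in the camera images.
- recorder: Portable recorder, black case 150 deep (x) x 270 wide (y), loose on the table, 2.2 kg. Origin: centre of the underside; x points from its front (lip side, to the robot) to its back, y to its left, z up. Right half (y below -5): dark loudspeaker block 90 high. Left half: a bay under the cover, with a ridge 120 high behind it (x 57 to 75) that the open cover leans on.
- bay_floor (a point): Centre of the bay's floor, 60 above the table, at (-17, 62, 60) in the recorder's frame. The bay inside spans recorder x from -69 to 35 and y from -5 to 129; its front and left walls are 6 thick and 90 high over the table. The two keys stand in it.
- cover (a joint): Angle of the grey cover (about 90 g): 0 shut and level, 2.0 open against its stop. Free hinge along the recorder's y; opening lifts the lip and swings it to +x. No latch or spring: it falls shut below about 1.53 rad and open beyond. Plate 110 long from the hinge, 134 wide, 5 thick; the orange lip, 100 wide, 5 thick, adds 28, overhanging the case front with nothing below it.
- cover_hinge (a point): Point on the hinge line at the middle of the cover's width, at the level of the shut cover's underside: (35, 62, 90.5) in the recorder's frame.
- cover_lip (a point): Middle of the outermost bottom edge of the orange lip, on the cover's underside, 138 from the hinge; it moves with the cover. Its x axis points from the lip to the hinge, z out of the cover's outer face.
- red_key (a joint): How far the red key is pressed: 0 up, 0.006 m fully down. A spring returns it (about 1.5 N to start, 4.5 N fully down). A press past 0.0045 m counts.
- red_key_top (a point): Centre of the top of the red key, 26 x 24 (x, y), at (-25, 95, 80.5) in the recorder's frame when up, 20 above the bay floor. Hidden until the cover is open. Presses straight down.
- white_key (a joint): How far the white key is pressed; same make as the red one. Leave it alone.
- white_key_top (a point): Centre of the top of the white key, 66 to the right of the red one, at (-25, 29, 80.5) in the recorder's frame.
- cassette: a cassette in its clear box, 70 x 109 x 17, lying flat in front of the loudspeaker half of the recorder; origin at the centre of its underside. Leave it where it is.
- cell: a yellow battery cell 33 across, 61 tall, standing to the right of the recorder; origin at the centre of its underside. Leave it where it is.
- mug: a white mug 76 across, 90 tall, standing to the left of the recorder; origin at the centre of its underside. Leave it where it is.
- microphone: a hand microphone with silver grip and dark head, 173 long, 34 wide, 32 high, lying out to the side; origin at the centre of its underside. Leave it where it is.
- can: a steel can with a yellow band, 52 across, 90 tall, standing out to the side; origin at the centre of its underside. Leave it where it is.
- charger: a grey plastic charger block 100 x 60 x 35, lying out to the side; origin at the centre of its underside. Leave it where it is.

How it is judged:
By the outcome, as a careful person would: the job done as asked, in the order asked, and still so for the second after the job is handed in, with the robot touching nothing.
It also fails if it takes over 58 s, if anything falls off the work surface, if the arm or the gripper's body presses on something with over 40 N, if the wrist force passes 120 N, or if a joint passes its speed limit or range.

ROBOT

A 6-joint arm with a two-finger parallel gripper is mounted at the origin on the work surface. World frame = base frame: x ahead of the robot, y to its left, z up, the work surface at z = 0. Lengths are in m, angles in rad, forces in N, time in s.
With the tool pointing down it reaches from about 0.25 to 0.775 m from the base axis. Payload 4 kg.
Tool frame: the origin (TCP) lies at the very end of the fingers, on their centre line; the grasp point (between the pads) lies 19 mm behind it (bot.tcp_to_grasp is the distance from the TCP to the grasp point, in m); z points along the fingers, y is the direction in which the jaws open and shut (so a half turn about z gives the same grasp; the last joint's range is limited). The gripper opens to 85 mm and grips with 20 to 120 N. Pads are 22 mm wide; open, the fingers measure 114 mm over their backs; the gripper's body (76 mm by 85 mm) begins 54 mm behind the grasp point. The pads swing forward as they close: fully open they stand 13 mm farther back than shut.
Start: joints at [-1.218, 0.087, 1.371, -0, 1.684, -0.103], TCP at [0.242, -0.494, 0.231] pointing down, gripper open.
Joint ranges: [-3.1, 3.1], [-0.76, 2.03], [0.27, 2.55], [-1.08, 4.22], [0.17, 2.65], [-2.57, 2.57]. Speed limits (rad/s): [2.79, 2.79, 3.14, 3.14, 3.14, 3.14].

INTERFACE

Orientations are given as a 3x3 rotation matrix whose columns are the frame's x, y, z axes.
In Python, from station import status, viewer, finish_job, bot gives the robot as it stands.
- The arm moves only by the tool play_rows, never from a script. Its argument "deltas" is a list of rows, each a list of 5 numbers: the shift along the tool's x, y, z in m, then the turn about the tool's z in rad, then the finger opening in m, from 0 to 0.0854. A call has 1 to 20 rows; each row is the pose to reach, as a shift and turn from the pose commanded when the call began, along the tool's axes at that moment; what a row does not reach only later rows make up. A row lasts 1/8 s, in which the tool goes at most 62.5 mm and 10.7 degrees, less where a joint would pass 70% of its speed; a pose out of reach is approached as far as the arm can. A call with a gripper value outside its range is refused whole. The fingers move at their own pace and stop on an object; "grip_force" is the grip in N (left out, the last holds). Time passes only in rows, so rows that repeat a pose let the fingers close. It gives the time, the measured TCP pose, the force and the opening at its end, in the units of the state.
- status.sense(): the state, without advancing time (a new reading comes with each control period).
- viewer.grab_frame(name): name is "scene" or "top" or "wrist"; returns a dict with "pixels" (420x560x3 uint8, red, green, blue), "z_map" (420x560 float32, m along the optical axis (not along the pixel's ray), 0 where there is no reading), "camera_matrix" (3x3 intrinsics, pixels), "R" (3x3) and "t" (3): a world point X has camera coordinates R X + t. Camera axes: x right, y down, z forward; pixel columns grow to the right and rows downward; lengths in m; the calibration is good to about 2 mm. A picture is of the moment at which its call begins.
- finish_job(): hands the job in, once; it reports no verdict.
The state is a dict: "time": time; "joints": joint angles; "dq": joint speeds; "effort": joint torques, N m; "eef_pos": TCP position; "ee_rot": TCP orientation; "wrist_force": force on the tool from outside, world axes, zero at the start; "moment": the same for the moment, N m; "grip_width": finger opening in m.
Only numpy, scipy, OpenCV 4.12 (cv2) and the standard library are available. Lean on these libraries where they do the work, as an engineer would, in place of code of your own. Each camera call takes 0.05 s, during which the arm holds its last target. There are 200 camera calls.

## Working session

There is one attempt and no reset: what is moved stays moved. The work goes in short steps, Python scripts to look and compute and a tool call to move; the robot and the scene stay as the last step left them, time stands still between calls to the robot, and variables do not carry over. Pictures are saved under pics/ and viewed, about 8 in all and at most 12, crops included, and the job is handed in when it is done.

Besides the shell and the picture viewer there is one more tool, called after "Request:" by a JSON object that holds its "fn" and its "kwargs", one argument or row to a line. play_rows: Moves the arm, as the interface text tells. Its arguments: {"type":"object","properties":{"deltas":{"type":"array","items":{"type":"array","items":{"type":"number"}}},"grip_force":{"type":"number"}},"required":["deltas"]}

```bash
mkdir -p pics; ls; cat > h.py <<'E'
import numpy as np, cv2
from station import status, viewer, finish_job, bot
def grab(n,f=None):
    d=viewer.grab_frame(n)
    if f: cv2.imwrite('pics/'+f,d['pixels'][:,:,::-1])
    return d
def world(d):
    z=d['z_map'];K=d['camera_matrix'];v,u=np.mgrid[:z.shape[0],:z.shape[1]]
    c=np.stack([(u-K[0,2])/K[0,0]*z,(v-K[1,2])/K[1,1]*z,z],-1)
    return (c-d['t'])@d['R']
E
python3 - <<'E'
from h import *
a=grab('top','top.png');b=grab('scene','scene.png')
np.savez('f.npz',top=world(a),scene=world(b))
s=status.sense();print({k:np.round(v,3).tolist() for k,v in s.items()})
print(a['R'],a['t'],a['camera_matrix'])
E
```

```text
pics
{'time': 0.1, 'joints': [-1.218, 0.088, 1.372, 0.0, 1.684, -0.103], 'dq': [-0.002, -0.001, -0.005, -0.002, 0.001, 0.0], 'effort': [0.003, -35.301, -31.422, -0.0, 0.008, 0.0], 'eef_pos': [0.242, -0.493, 0.23], 'ee_rot': [[0.898, 0.44, -0.001], [0.44, -0.898, 0.002], [0.0, -0.002, -1.0]], 'wrist_force': [-0.459, -0.651, 0.412], 'moment': [-0.002, 0.034, 0.054], 'grip_width': 0.085}
[[ 2.63738045e-02 -9.99651064e-01  1.47404543e-03]
 [-9.98263130e-01 -2.64148357e-02 -5.26590929e-02]
 [ 5.26796549e-02 -8.26645763e-05 -9.98611460e-01]] [-0.04707075  0.54881505  1.59216318] [[501.09221248   0.         279.36500754]
 [  0.         501.09221248 210.66201773]
 [  0.           0.           1.        ]]
```

View pics/top.png

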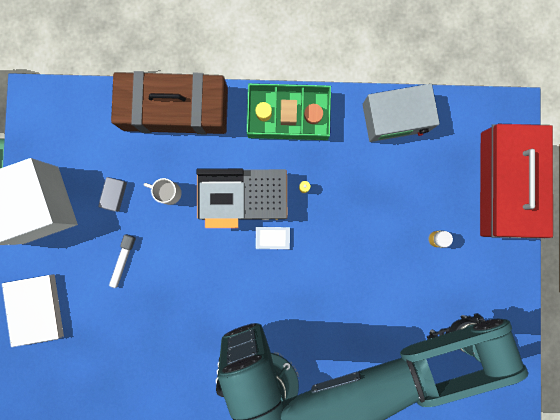

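View pics/scene.png

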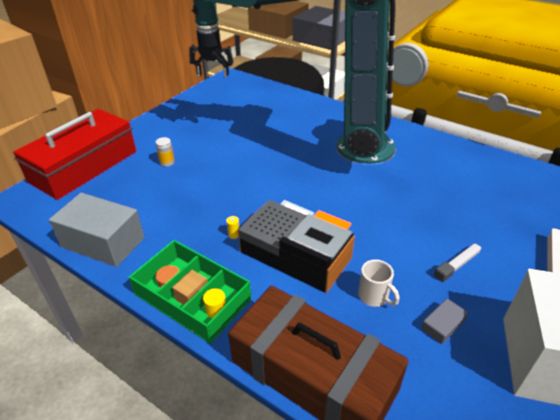

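The top view shows the recorder at px (197–288, 168–220), with the orange lip at (205–238, 219–227), the cassette at (273, 238), the cell at (305, 187) and the mug at (166, 190). Next I'll measure them.

```bash
python3 - <<'E'
from h import *
d=grab('top');W=world(d);P=d['pixels']
c=cv2.resize(P[155:260,140:320,::-1],None,fx=4.4,fy=4.4,interpolation=cv2.INTER_CUBIC);cv2.imwrite('pics/crop.png',c)
hsv=cv2.cvtColor(P,cv2.COLOR_RGB2HSV)
roi=np.zeros(P.shape[:2],bool);roi[160:235,190:300]=1
# top of case+cover: z 0.08-.1
m=roi&(W[...,2]>.08)&(W[...,2]<.11)
for nm,mm in [('case',m),('lip',m&(hsv[...,1]>120)&(hsv[...,0]<25)),('ridge',roi&(W[...,2]>.112))]:
    p=W[mm];r=cv2.minAreaRect(p[:,:2].astype(np.float32)*1000)
    print(nm,mm.sum(),np.round(r[0],1),np.round(r[1],1),round(r[2],2),p[:,2].mean().round(4),cv2.boxPoints(r).round(1).tolist())
for nm,(u0,u1,v0,v1),z0 in [('cass',(250,298,222,255),.008),('cell',(295,325,175,198),.03),('mug',(140,188,172,208),.07)]:
    q=W[v0:v1,u0:u1].reshape(-1,3);q=q[q[:,2]>z0];print(nm,q.min(0).round(3),q.max(0).round(3))
E
```

```text
case 4455 [582.4  84.4] [178.8 274.8] 2.23 0.0934 [[487.70001220703125, 218.1999969482422], [498.3999938964844, -56.400001525878906], [677.0999755859375, -49.5], [666.2999877929688, 225.1999969482422]]
lip 295 [503.4 143.6] [24.6 98.4] 1.51 0.0969 [[489.79998779296875, 192.5], [492.3999938964844, 94.0999984741211], [517.0, 94.80000305175781], [514.4000244140625, 193.10000610351562]]
ridge 337 [598.6  68.1] [319.7  96.8] 53.85 0.2802 [[465.20001220703125, -32.400001525878906], [543.4000244140625, -89.5], [732.0, 168.60000610351562], [653.7999877929688, 225.6999969482422]]
cass [ 0.413 -0.091  0.008] [0.514 0.059 1.619]
cell [ 0.465 -0.123  0.033] [ 0.643 -0.032  1.619]
mug [ 0.465 -0.032  0.07 ] [0.637 0.386 1.619]
```

View pics/crop.png

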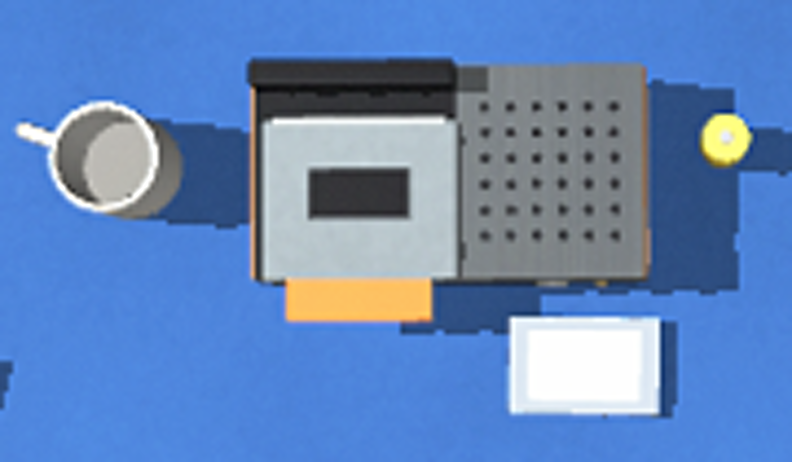

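Request:
{"fn": "play_rows", "kwargs": {
  "deltas": [
    [0.023,-0.024,0,0.03,0],
    [0.058,-0.06,0,0.06,0],
    [0.093,-0.096,0,0.1,0],
    [0.128,-0.132,0,0.14,0],
    [0.163,-0.168,0,0.18,0],
    [0.198,-0.204,0,0.22,0],
    [0.233,-0.24,0,0.26,0],
    [0.268,-0.276,0,0.3,0],
    [0.303,-0.312,0,0.34,0],
    [0.338,-0.348,0,0.38,0],
    [0.373,-0.384,0,0.42,0],
    [0.408,-0.42,0,0.42,0],
    [0.438,-0.451,0,0.42,0],
    [0.456,-0.47,0,0.42,0],
    [0.465,-0.479,0,0.42,0],
    [0.465,-0.479,0,0.42,0],
    [0.465,-0.479,0,0.42,0]
  ]
}}

```text
time: 2.28
eef_pos: [0.4486, 0.14, 0.2313]
ee_rot: [[0.999, 0.035, -0.0], [0.035, -0.999, -0.001], [-0.0, 0.001, -1.0]]
wrist_force: [0.7, 0.1, -0.3]
grip_width: 0.0003
```

```bash
python3 - <<'E'
from h import *
s=status.sense();print({k:np.round(v,4).tolist() for k,v in s.items()})
d=grab('wrist','w1.png');W=world(d);t=s['eef_pos'];R=s['ee_rot']
L=(W-t)@R   # tool-frame
m=(d['z_map']>0)&(L[...,2]<.005)&(abs(L[...,0])<.1)&(abs(L[...,1])<.1)
for a in np.arange(-.08,.005,.008):
    q=L[m&(L[...,2]>=a)&(L[...,2]<a+.008)]
    if len(q):print(round(a,3),len(q),q.min(0).round(3)[:2],q.max(0).round(3)[:2])
E
```

```text
{'time': 2.275, 'joints': [0.1822, -0.0921, 1.5498, -0.0006, 1.6842, 1.7183], 'dq': [-0.0083, -0.004, 0.0006, 0.0012, -0.002, 0.0021], 'effort': [0.3008, -27.0941, -31.3505, 0.0205, -0.0067, -0.0016], 'eef_pos': [0.4486, 0.14, 0.2313], 'ee_rot': [[0.9994, 0.0347, -0.0002], [0.0347, -0.9994, -0.0007], [-0.0002, 0.0007, -1.0]], 'wrist_force': [0.6897, 0.1105, -0.3204], 'moment': [-0.0128, -0.0376, -0.0034], 'grip_width': 0.0003}
-0.08 8599 [ 0.001 -0.057] [0.019 0.056]
-0.072 5976 [-0.009 -0.05 ] [0.019 0.05 ]
-0.064 7736 [-0.012 -0.043] [0.014 0.044]
-0.056 4482 [-0.012 -0.038] [0.015 0.037]
-0.048 1476 [-0.009 -0.031] [0.015 0.031]
-0.04 1112 [-0.011 -0.014] [0.012 0.014]
-0.032 841 [ 0.006 -0.014] [0.012 0.014]
-0.024 727 [ 0.006 -0.014] [0.012 0.014]
-0.016 581 [ 0.006 -0.013] [0.012 0.014]
-0.008 121 [ 0.007 -0.011] [0.012 0.011]
```

View pics/w1.png

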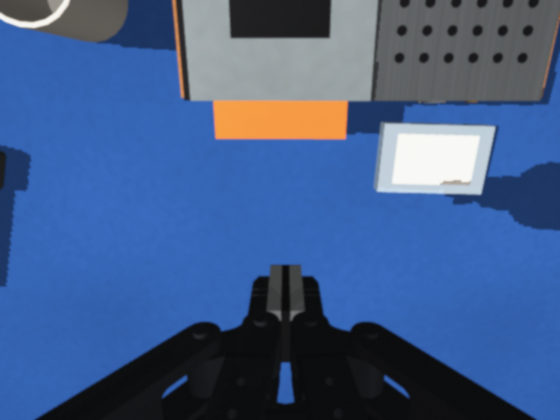

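The wrist view shows closed fingertips at px (286, 265). The lip's front edge is level at row 139, columns 214–348, so the yaw is aligned.

```bash
python3 - <<'E'
from h import *
d=grab('wrist');W=world(d)
for v in (134,137,138,139,140,141): print(v,W[v,[216,240,281,320,346]].round(4).tolist())
print(W[120,[212,213,214,215,216,345,346,347,348,349]].round(4).tolist())
print('caseL',W[60,[172,174,176,178,180,183,186,190]].round(4).tolist())
E
```

```text
134 [[0.4959, 0.1948, 0.0959], [0.4967, 0.1761, 0.0975], [0.4978, 0.1448, 0.0974], [0.4988, 0.1149, 0.0969], [0.488, 0.0786, 0.0018]]
137 [[0.4937, 0.1947, 0.0965], [0.4942, 0.1763, 0.0958], [0.4955, 0.1447, 0.0971], [0.4965, 0.1148, 0.0969], [0.4848, 0.0781, 0.0007]]
138 [[0.4931, 0.1945, 0.0976], [0.4938, 0.1761, 0.0984], [0.4947, 0.1447, 0.0971], [0.4958, 0.1148, 0.0971], [0.484, 0.0783, 0.0025]]
139 [[0.4782, 0.2124, 0.0017], [0.479, 0.1876, 0.0011], [0.4804, 0.1452, 0.0003], [0.482, 0.105, 0.0016], [0.483, 0.0783, 0.0026]]
140 [[0.4772, 0.2124, 0.0016], [0.4781, 0.1875, 0.002], [0.4795, 0.1452, 0.0016], [0.4811, 0.105, 0.0029], [0.4818, 0.0779, 0.0013]]
141 [[0.4762, 0.2124, 0.0018], [0.4771, 0.1875, 0.0023], [0.4785, 0.1452, 0.0019], [0.48, 0.1049, 0.0024], [0.4807, 0.0777, 0.0005]]
[[0.4971, 0.2161, 0.0005], [0.4972, 0.215, 0.0011], [0.4974, 0.2136, 0.0031], [0.5064, 0.1951, 0.0966], [0.5064, 0.1944, 0.0963], [0.5099, 0.0967, 0.0967], [0.51, 0.0961, 0.0977], [0.502, 0.0788, 0.0018], [0.5019, 0.0775, 0.0002], [0.502, 0.0766, 0.0008]]
caseL [[0.5524, 0.2529, 0.0005], [0.5524, 0.2507, 0.0016], [0.5525, 0.249, 0.0009], [0.548, 0.2227, 0.0885], [0.5481, 0.2212, 0.0886], [0.548, 0.2182, 0.0914], [0.5481, 0.2161, 0.0912], [0.5478, 0.2116, 0.0975]]
```

Request:
{"fn": "play_rows", "kwargs": {
  "deltas": [
    [0,0,0.02,0,0],
    [0,0,0.05,0,0],
    [0,0,0.09,0,0],
    [0,0,0.13,0,0],
    [0.008,0,0.15,0,0],
    [0.015,0,0.157,0,0],
    [0.02,0,0.157,0,0],
    [0.02,0,0.157,0,0],
    [0.02,0,0.157,0,0]
  ]
}}

```text
time: 3.5
eef_pos: [0.4694, 0.1417, 0.0755]
ee_rot: [[0.999, 0.036, 0.002], [0.036, -0.999, 0.0], [0.002, -0.0, -1.0]]
wrist_force: [-0.2, -0.2, 0.6]
grip_width: -0.0
```

Request:
{"fn": "play_rows", "kwargs": {
  "deltas": [
    [0.004,-0.003,0,0,0],
    [0.008,-0.003,0,0,0],
    [0.0095,-0.003,0,0,0],
    [0.0105,-0.003,0,0,0],
    [0.0105,-0.003,0,0,0]
  ]
}}

```text
time: 4.12
eef_pos: [0.4791, 0.1449, 0.0742]
ee_rot: [[0.999, 0.036, -0.0], [0.036, -0.999, -0.0], [-0.0, 0.0, -1.0]]
wrist_force: [-0.0, 0.5, -0.4]
grip_width: -0.0001
```

Request:
{"fn": "play_rows", "kwargs": {
  "deltas": [
    [0.0005,0,0,0,0],
    [0.001,0,0,0,0],
    [0.001,0,0,0,0]
  ]
}}

```text
time: 4.5
eef_pos: [0.4802, 0.145, 0.0743]
ee_rot: [[0.999, 0.036, 0.0], [0.036, -0.999, -0.0], [0.0, 0.0, -1.0]]
wrist_force: [-1.0, 0.4, 0.6]
grip_width: -0.0001
```

Request:
{"fn": "play_rows", "kwargs": {
  "deltas": [
    [0.0005,0,0,0,0],
    [0.001,0,0,0,0],
    [0.001,0,0,0,0]
  ]
}}

```text
time: 4.88
eef_pos: [0.4812, 0.1451, 0.0743]
ee_rot: [[0.999, 0.036, 0.0], [0.036, -0.999, -0.0], [0.0, 0.0, -1.0]]
wrist_force: [0.2, -0.9, -0.5]
grip_width: 0.0004
```

Request:
{"fn": "play_rows", "kwargs": {
  "deltas": [
    [0.0005,0,0,0,0],
    [0.001,0,0,0,0],
    [0.001,0,0,0,0]
  ]
}}

```text
time: 5.25
eef_pos: [0.4822, 0.1451, 0.0743]
ee_rot: [[0.999, 0.036, 0.0], [0.036, -0.999, -0.0], [0.0, 0.0, -1.0]]
wrist_force: [0.3, 0.2, -0.6]
grip_width: -0.0004
```

Request:
{"fn": "play_rows", "kwargs": {
  "deltas": [
    [0.0005,0,0,0,0],
    [0.0005,0,0,0,0]
  ]
}}

```text
time: 5.5
eef_pos: [0.4827, 0.1451, 0.0743]
ee_rot: [[0.999, 0.036, 0.0], [0.036, -0.999, -0.0], [0.0, 0.0, -1.0]]
wrist_force: [-0.4, -0.0, 0.4]
grip_width: -0.0
```

Request:
{"fn": "play_rows", "kwargs": {
  "deltas": [
    [0.0005,0,0,0,0],
    [0.0005,0,0,0,0]
  ]
}}

```text
time: 5.75
eef_pos: [0.4831, 0.1451, 0.0742]
ee_rot: [[0.999, 0.036, -0.0], [0.036, -0.999, -0.0], [-0.0, 0.0, -1.0]]
wrist_force: [-0.5, -1.0, 0.2]
grip_width: -0.0004
```

Request:
{"fn": "play_rows", "kwargs": {
  "deltas": [
    [0.0005,0,0,0,0],
    [0.0005,0,0,0,0]
  ]
}}

```text
time: 6.0
eef_pos: [0.4831, 0.1451, 0.0742]
ee_rot: [[0.999, 0.036, -0.001], [0.036, -0.999, -0.0], [-0.001, 0.0, -1.0]]
wrist_force: [-2.6, -1.2, 0.4]
grip_width: 0.0002
```

Request:
{"fn": "play_rows", "kwargs": {
  "deltas": [
    [0.0005,0,0,0,0],
    [0.0005,0,0,0,0]
  ]
}}

```text
time: 6.25
eef_pos: [0.4831, 0.1451, 0.0741]
ee_rot: [[0.999, 0.036, -0.003], [0.036, -0.999, -0.0], [-0.003, 0.0, -1.0]]
wrist_force: [-4.4, -0.8, 2.4]
grip_width: -0.0001
```

Request:
{"fn": "play_rows", "kwargs": {
  "deltas": [
    [0.0005,0,0,0,0],
    [0.0005,0,0,0,0]
  ]
}}

```text
time: 6.5
eef_pos: [0.4832, 0.1451, 0.0742]
ee_rot: [[0.999, 0.036, -0.004], [0.036, -0.999, -0.0], [-0.004, 0.0, -1.0]]
wrist_force: [-5.5, -0.5, 3.5]
grip_width: 0.0002
```

Request:
{"fn": "play_rows", "kwargs": {
  "deltas": [
    [0,0,-0.002,0,0],
    [0.0001,0,-0.004,0,0],
    [0.0002,0,-0.006,0,0],
    [0.0003,0,-0.008,0,0],
    [0.0004,0,-0.01,0,0],
    [0.0004,0,-0.01,0,0]
  ]
}}

```text
time: 7.25
eef_pos: [0.4836, 0.1451, 0.0835]
ee_rot: [[0.999, 0.036, -0.004], [0.036, -0.999, -0.0], [-0.004, 0.0, -1.0]]
wrist_force: [-5.8, -0.2, 0.2]
grip_width: 0.0002
```

```bash
python3 - <<'E'
from h import *
d=grab('wrist','w2.png')
E
```

```text
(no output)
```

View pics/w2.png

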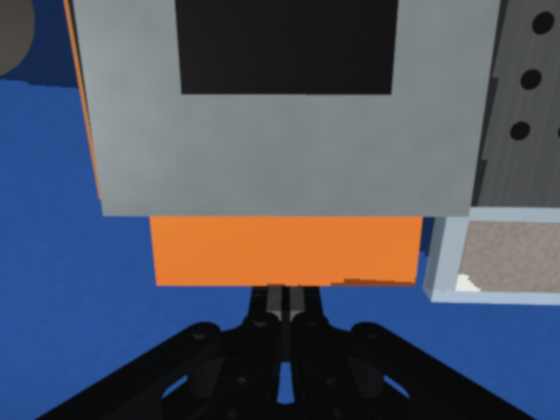

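The wrist view shows the fingers against the middle of the lip's edge (px 286, 286). I'll check whether the edge rose.

```bash
cat > lip.py <<'E'
from h import *
d=grab('wrist');W=world(d);h=cv2.cvtColor(d['pixels'],cv2.COLOR_RGB2HSV)
m=(h[...,1]>150)&(h[...,0]<20)&(h[...,2]>150)&(d['z_map']>0)&(abs(W[...,1]-.145)<.06)
p=W[m];A=np.c_[p[:,:1],np.ones(len(p))];k=np.linalg.lstsq(A,p[:,2],rcond=None)[0]
print(len(p),p.min(0).round(3),p.max(0).round(3),'slope deg',np.degrees(np.arctan(-k[0])),'z range')
i=p[:,0].argsort()[:30];print('edge',p[i].mean(0).round(4)); s=status.sense();print(s['wrist_force'].round(1) if hasattr(s['wrist_force'],'round') else s['wrist_force'],s['time'])
E
python3 lip.py
```

```text
17731 [0.493 0.096 0.102] [0.525 0.196 0.108] slope deg 3.5480317780581263 z range
edge [0.4938 0.1864 0.1052]
[-4.  -0.  -0.9] 7.35
```

Request:
{"fn": "play_rows", "kwargs": {
  "deltas": [
    [0.0001,0,-0.002,0,0],
    [0.0004,0,-0.005,0,0],
    [0.0008,0,-0.008,0,0],
    [0.0012,0,-0.011,0,0],
    [0.0017,0,-0.014,0,0],
    [0.0023,0,-0.017,0,0],
    [0.003,0,-0.0205,0,0],
    [0.003,0,-0.0205,0,0]
  ]
}}

```text
time: 8.35
eef_pos: [0.4868, 0.1452, 0.1046]
ee_rot: [[0.999, 0.036, -0.003], [0.036, -0.999, -0.0], [-0.003, 0.0, -1.0]]
wrist_force: [-7.2, -0.7, 1.0]
grip_width: 0.0003
```

```bash
python3 lip.py
```

```text
18213 [0.497 0.096 0.119] [0.528 0.197 0.129] slope deg 12.280182934543546 z range
edge [0.4974 0.1878 0.1262]
[-5.6 -0.7 -0.1] 8.4
```

Request:
{"fn": "play_rows", "kwargs": {
  "deltas": [
    [0.001,0,-0.005,0,0],
    [0.0024,0,-0.01,0,0],
    [0.004,0,-0.015,0,0],
    [0.0058,0,-0.02,0,0],
    [0.0078,0,-0.025,0,0],
    [0.0101,0,-0.03,0,0],
    [0.0127,0,-0.035,0,0],
    [0.0155,0,-0.04,0,0],
    [0.0155,0,-0.04,0,0]
  ]
}}

```text
time: 9.52
eef_pos: [0.5039, 0.1458, 0.146]
ee_rot: [[0.999, 0.036, 0.001], [0.036, -0.999, -0.0], [0.001, 0.0, -1.0]]
wrist_force: [-5.5, -1.1, 3.1]
grip_width: -0.0001
```

```bash
python3 lip.py
```

```text
17612 [0.515 0.096 0.152] [0.543 0.197 0.169] slope deg 30.776604233577494 z range
edge [0.5159 0.1885 0.1673]
[-5.9 -1.   2.5] 9.575
```

Request:
{"fn": "play_rows", "kwargs": {
  "deltas": [
    [0.0016,0,-0.003,0,0],
    [0.0036,0,-0.0061,0,0],
    [0.0077,0,-0.0119,0,0],
    [0.0123,0,-0.0174,0,0],
    [0.0171,0,-0.0228,0,0],
    [0.0223,0,-0.0278,0,0],
    [0.0277,0,-0.0326,0,0],
    [0.0334,0,-0.0371,0,0],
    [0.0392,0,-0.0413,0,0],
    [0.0392,0,-0.0413,0,0]
  ]
}}

```text
time: 10.82
eef_pos: [0.5436, 0.1473, 0.1861]
ee_rot: [[0.999, 0.036, 0.001], [0.036, -0.999, 0.0], [0.001, 0.0, -1.0]]
wrist_force: [0.0, 0.6, 0.4]
grip_width: 0.0003
```

```bash
python3 lip.py
```

```text
15660 [0.554 0.098 0.184] [0.576 0.198 0.21 ] slope deg 52.615923022808396 z range
edge [0.5541 0.1782 0.2059]
[-1.6  0.3  0.3] 10.875
```

Request:
{"fn": "play_rows", "kwargs": {
  "deltas": [
    [0.004,0,-0.0025,0,0],
    [0.0085,0,-0.0051,0,0],
    [0.0135,0,-0.0076,0,0],
    [0.019,0,-0.0105,0,0],
    [0.0255,0,-0.0136,0,0],
    [0.032,0,-0.016,0,0],
    [0.038,0,-0.018,0,0],
    [0.044,0,-0.0195,0,0],
    [0.05,0,-0.021,0,0],
    [0.056,0,-0.022,0,0],
    [0.062,0,-0.0228,0,0],
    [0.067,0,-0.0232,0,0],
    [0.072,0,-0.0235,0,0],
    [0.077,0,-0.0235,0,0],
    [0.081,0,-0.0235,0,0],
    [0.085,0,-0.0235,0,0],
    [0.085,0,-0.0235,0,0],
    [0.085,0,-0.0235,0,0]
  ]
}}

```text
time: 13.12
eef_pos: [0.6276, 0.1503, 0.2096]
ee_rot: [[0.999, 0.036, -0.0], [0.036, -0.999, -0.0], [-0.0, 0.0, -1.0]]
wrist_force: [-1.3, 0.3, 0.4]
grip_width: -0.0002
```

```bash
python3 - <<'E'
from h import *
d=grab('scene');c=d['pixels'][170:330,200:420,::-1];cv2.imwrite('pics/s2.png',cv2.resize(c,None,fx=3.5,fy=3.5,interpolation=cv2.INTER_CUBIC))
print(status.sense()['wrist_force'])
E
```

```text
[-0.53052453  0.18923661  0.18474223]
```

View pics/s2.png

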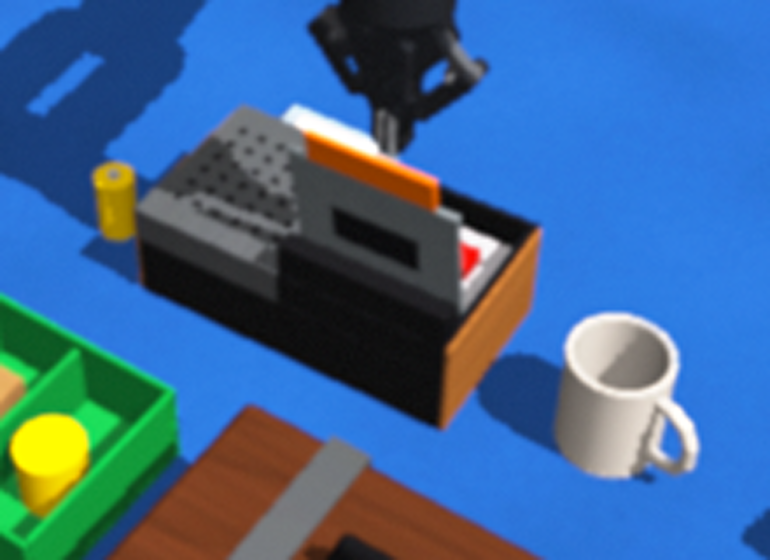

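The scene crop shows the cover up and past the finger, with the lip at px (375, 170) and the red key visible at (470, 262). I'll back off and measure the cover angle and the key.

Request:
{"fn": "play_rows", "kwargs": {
  "deltas": [
    [-0.01,0,0,0,0],
    [-0.03,0,-0.005,0,0],
    [-0.06,0,-0.01,0,0],
    [-0.09,0,-0.015,0,0],
    [-0.11,0,-0.015,0,0],
    [-0.12,0,-0.015,0,0],
    [-0.12,0,-0.015,0,0],
    [-0.12,0,-0.015,0,0]
  ]
}}

```text
time: 14.18
eef_pos: [0.5082, 0.146, 0.2245]
ee_rot: [[0.999, 0.036, 0.0], [0.036, -0.999, -0.0], [0.0, 0.0, -1.0]]
wrist_force: [0.1, 0.6, -0.2]
grip_width: -0.0001
```

```bash
python3 - <<'E'
from h import *
d=grab('wrist','w3.png');W=world(d);h=cv2.cvtColor(d['pixels'],cv2.COLOR_RGB2HSV)
red=(h[...,1]>150)&((h[...,0]<6)|(h[...,0]>174))&(h[...,2]>100)&(W[...,2]>.07)&(W[...,2]<.09)&(d['z_map']>0)
wh=(h[...,1]<60)&(h[...,2]>150)&(W[...,2]>.075)&(W[...,2]<.087)&(W[...,1]<.17)&(W[...,1]>.06)&(d['z_map']>0)
for m in (red,wh):
    p=W[m];print(len(p),p.min(0).round(4),p.max(0).round(4),np.median(p,0).round(4),[np.round(x,1) for x in cv2.minAreaRect((p[:,:2]*1000).astype(np.float32))])
t=grab('top','t2.png');T=world(t);h=cv2.cvtColor(t['pixels'],cv2.COLOR_RGB2HSV)
m=(h[...,1]>120)&(h[...,0]<25)&(T[...,2]>.1)&(T[...,2]<.3)&(abs(T[...,1]-.145)<.06)&(T[...,0]>.5)
p=T[m];print('lip',len(p),p.min(0).round(3),p.max(0).round(3));print(status.sense()['eef_pos'])
E
```

```text
964 [0.5585 0.1692 0.0791] [0.5833 0.1929 0.0841] [0.5716 0.1809 0.0817] [array([570.9, 180.9]), array([24.2, 23.7]), np.float64(2.0)]
1077 [0.5592 0.1026 0.075 ] [0.5864 0.1698 0.0839] [0.5736 0.1152 0.0816] [array([572.5, 136.3]), array([25.8, 67. ]), np.float64(1.9)]
lip 1244 [0.673 0.1   0.1  ] [0.951 0.205 0.223]
[0.50824519 0.14595988 0.22429315]
```

View pics/w3.png

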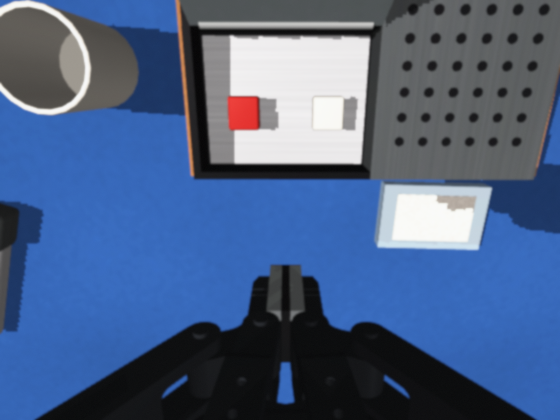

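The wrist view shows red at px (243, 113) and white at (328, 112), with the cover leaning back beyond the hinge at row 24. The red key top is at (0.571, 0.181, 0.081), which fits the expected geometry.

Request:
{"fn": "play_rows", "kwargs": {
  "deltas": [
    [0.02,-0.01,0,0,0],
    [0.045,-0.023,0,0,0],
    [0.06,-0.031,0.01,0,0],
    [0.064,-0.0327,0.03,0,0],
    [0.064,-0.0327,0.06,0,0],
    [0.064,-0.0327,0.09,0,0],
    [0.064,-0.0327,0.115,0,0],
    [0.064,-0.0327,0.13,0,0],
    [0.064,-0.0327,0.135,0,0],
    [0.064,-0.0327,0.137,0,0],
    [0.064,-0.0327,0.137,0,0]
  ]
}}

```text
time: 15.65
eef_pos: [0.5712, 0.1811, 0.0887]
ee_rot: [[0.999, 0.036, 0.002], [0.036, -0.999, 0.0], [0.002, -0.0, -1.0]]
wrist_force: [-0.6, -0.2, -1.0]
grip_width: 0.0003
```

Request:
{"fn": "play_rows", "kwargs": {
  "deltas": [
    [0,0,0.003,0,0],
    [0,0,0.005,0,0],
    [0,0,0.006,0,0],
    [0,0,0.006,0,0]
  ]
}}

```text
time: 16.15
eef_pos: [0.5704, 0.1809, 0.0814]
ee_rot: [[0.999, 0.036, -0.0], [0.036, -0.999, -0.0], [-0.0, 0.0, -1.0]]
wrist_force: [0.7, 0.5, 0.3]
grip_width: -0.0002
```

Request:
{"fn": "play_rows", "kwargs": {
  "deltas": [
    [0,0,0.001,0,0],
    [0,0,0.002,0,0],
    [0,0,0.003,0,0],
    [0,0,0.003,0,0],
    [0,0,0.003,0,0]
  ]
}}

```text
time: 16.77
eef_pos: [0.5706, 0.181, 0.0788]
ee_rot: [[0.999, 0.036, 0.0], [0.036, -0.999, -0.0], [0.0, 0.0, -1.0]]
wrist_force: [-0.1, -0.5, 1.9]
grip_width: 0.0003
```

Contact has been made. I'll press down to the stop.

Request:
{"fn": "play_rows", "kwargs": {
  "deltas": [
    [0,0,0.001,0,0],
    [0,0,0.002,0,0],
    [0,0,0.003,0,0],
    [0,0,0.004,0,0],
    [0,0,0.004,0,0],
    [0,0,0.004,0,0]
  ]
}}

```text
time: 17.52
eef_pos: [0.5707, 0.181, 0.0748]
ee_rot: [[0.999, 0.036, 0.0], [0.036, -0.999, 0.0], [0.0, 0.0, -1.0]]
wrist_force: [-1.2, -1.0, 4.2]
grip_width: 0.0003
```

Request:
{"fn": "play_rows", "kwargs": {
  "deltas": [
    [0,0,0.0005,0,0],
    [0,0,0.001,0,0],
    [0,0,0.0015,0,0],
    [0,0,0.0015,0,0],
    [0,0,0.0015,0,0]
  ]
}}

```text
time: 18.15
eef_pos: [0.5707, 0.181, 0.0745]
ee_rot: [[0.999, 0.036, 0.001], [0.036, -0.999, 0.0], [0.001, -0.0, -1.0]]
wrist_force: [-3.7, 0.2, 9.3]
grip_width: -0.0
```

It bottomed out at 6 mm: the TCP stopped at 0.0745 m and the force rose to 9 N. Now I'll release and retreat.

Request:
{"fn": "play_rows", "kwargs": {
  "deltas": [
    [0,0,-0.003,0,0],
    [0,0,-0.007,0,0],
    [0,0,-0.013,0,0],
    [0,0,-0.03,0,0],
    [0,0,-0.06,0,0],
    [0,0,-0.09,0,0],
    [-0.01,0,-0.12,0,0],
    [-0.03,0.01,-0.14,0,0],
    [-0.06,0.02,-0.15,0,0],
    [-0.09,0.03,-0.15,0,0],
    [-0.11,0.03,-0.15,0,0],
    [-0.12,0.03,-0.15,0,0],
    [-0.12,0.03,-0.15,0,0],
    [-0.12,0.03,-0.15,0,0]
  ]
}}

```text
time: 19.9
eef_pos: [0.4523, 0.1468, 0.2232]
ee_rot: [[0.999, 0.036, 0.0], [0.036, -0.999, -0.0], [0.0, 0.0, -1.0]]
wrist_force: [0.1, -1.1, 0.1]
grip_width: -0.0001
```

```bash
python3 - <<'E'
from h import *
d=grab('wrist');W=world(d);h=cv2.cvtColor(d['pixels'],cv2.COLOR_RGB2HSV)
red=(h[...,1]>150)&((h[...,0]<6)|(h[...,0]>174))&(h[...,2]>100)&(W[...,2]>.06)&(W[...,2]<.09)&(d['z_map']>0)
wh=(h[...,1]<60)&(h[...,2]>150)&(W[...,2]>.075)&(W[...,2]<.087)&(W[...,1]<.14)&(W[...,1]>.09)&(d['z_map']>0)
for m in (red,wh): p=W[m];print(len(p),np.median(p,0).round(4))
t=grab('top');a=t['pixels'][80:300,100:330,::-1];b=cv2.imread('pics/top.png')[80:300,100:330]
cv2.imwrite('pics/cmp.png',np.hstack([cv2.resize(x,None,fx=1.7,fy=1.7,interpolation=cv2.INTER_CUBIC) for x in (b,a)]))
print(status.sense()['wrist_force'],status.sense()['time'])
E
```

```text
1224 [0.5708 0.1807 0.0816]
1306 [0.573  0.1154 0.0816]
[-0.22836029  0.49422015  0.28048096] 20.0
```

View pics/cmp.png

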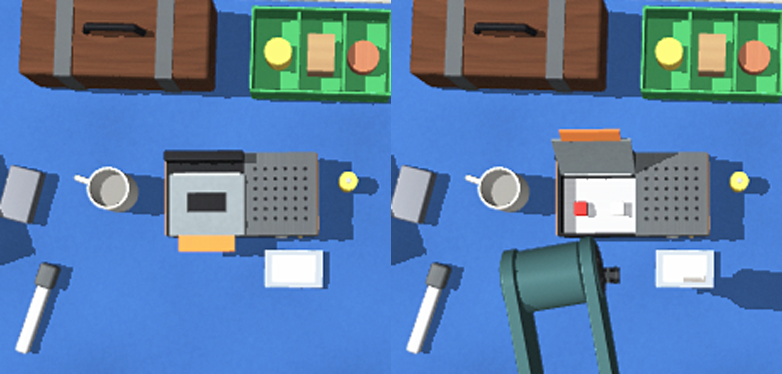

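The before/after comparison shows the cover open, leaning on the ridge at px (592, 150). The red key is up again, and the recorder and the other objects have not moved.

```bash
python3 -c "
from h import *
print(finish_job())"
```

```text
the job is handed in; nothing more can be done
None
```

The cover is open and the red key has been pressed fully and released. The job was handed in at about 20 s of the 58 s limit.

- **Cover:** The tool always points down, so nothing could go under the lip. I set the closed fingertips against the lip's front edge, with about 4–7 N measured on the wrist. I lifted it by friction along its arc and then pushed it past upright. It fell back and leans open on the ridge.
- **Red key:** I pressed it until it stopped, about 6 mm down. The force rose from 4 N to 9 N there. After release its top measured 81.6 mm, the same as before the press.
- **Last checks:** The white key still measured 81.6 mm and was never touched. The recorder and the objects near it look unmoved in the before/after top view, and the key position agrees to within about 1 mm. That view did not include the can. The wrist force was back to noise, with the arm clear of everything.

No check failed. My first estimate of the recorder's position from the top camera was about 4 mm short of what the wrist camera and contact showed, so I used the latter.

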